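# Release the hidden drawer catch with a push rod

### The job

The little bench cabinet's drawer is held by a catch hidden behind the slot in its front. Take the wooden-handled push rod, push it through the slot until the catch tab gives and the drawer springs ajar, lay the rod back flat on the bench, then pull the drawer all the way open. Leave the chisel and the pencil where they lie.

Things in the scene. Friction and masses are not known exactly. Their poses are not given: they have to be found in the camera images.
- rod_handle (a point): Centre of the loose push rod's handle (0.09 kg, lying flat on the bench): a square wooden handle 90 long (its x), 26 wide and high, with a straight blunt steel rod of 8 diameter running on for 90 from the middle of its +x end: the tip is 135 from this point along +x, on the centre line. z up. At the start it points roughly away from the robot.
- cabinet: Small light-wood cabinet fixed to the bench, 160 deep (its x), 200 wide (y), 110 high; origin at the centre of its underside, x from front to back, z up; the front, towards the robot, is at x = -80. As the robot sees it, the right 120 of the front is the drawer, the left strip carries the slot.
- slot (a point): Mouth centre of an upright slot 14 wide, 22 high in a steel plate on the cabinet's front, at (-81, 66, 60) in its frame, same axes: the rod goes in along +x. Front 9 thick, empty behind. The catch tab, a sprung steel plate 34 wide, 46 high, stands 41 behind this point: gives from 1.5 N, frees the drawer after 7 of travel (3.6 N), stops at 12 (5 N), springs back when let go.
- tab_plate (a joint): Travel in m of the hidden catch tab along the cabinet's +x: 0 at rest, 0.012 pushed to its stop.
- drawer_handle (a point): Middle of the drawer's steel bar handle: level round bar of 10 diameter, 80 long along the cabinet's y, 42 in front of the drawer's front and 75 above the bench (cabinet top 110). Closed, it is at (-122, -30, 75) in the cabinet's frame; it moves with the drawer along the cabinet's -x.
- drawer (a joint): Opening of the drawer in m along the cabinet's -x: 0 closed and latched, 0.02 to 0.06 once sprung ajar (it stays where it is left and does not latch again), 0.100 fully open at its stop. Friction about 1 N plus 14 N per m/s.
- chisel_mid (a point): Middle of a loose chisel with a turned wooden handle, 227 long, 27 thick, lying flat; leave it alone.
- pencil_mid (a point): Middle of a loose flat carpenter's pencil, 159 x 12 x 8, lying flat; leave it alone.

How it is judged (in metres and radians):
On the way, in this order (a step that is already met when the one before it is completed fails the run):
1. the push rod presses the hidden catch tab in by more than 5 mm (value of joint tab_plate above 0.005 m and contact force between push_rod and tab_plate above 0.3 N), for 0.05 s.
2. the drawer has sprung ajar and the push rod has been laid flat on the bench (value of joint drawer above 0.015 m and contact force between push_rod and the fingers below 0.1 N and height (world z) of rod_handle between 0.005 and 0.02 m and angle between rod_handle's own x axis and vertical between 1.45 and 1.69 rad and linear speed of push_rod below 0.02 m/s), for 0.1 s.
3. the drawer has been pulled all the way open (value of joint drawer above 0.09 m), for 0.2 s.
At the end, for the whole second after the job is handed in: The drawer is open by more than 90 of its 100 mm, the catch tab has sprung back (under 2 mm), and the push rod lies flat and still on the bench (handle centre 5 to 20 mm above it, rod within 0.12 rad of level) (value of joint drawer above 0.09 m and value of joint tab_plate below 0.002 m and height (world z) of rod_handle between 0.005 and 0.02 m and angle between rod_handle's own x axis and vertical between 1.45 and 1.69 rad and linear speed of push_rod below 0.02 m/s); the robot touches nothing.
It fails at once if the chisel is moved more than 30 mm (distance of chisel_mid from where it was at the start of the episode above 0.03 m).
It fails at once if the pencil is moved more than 30 mm (distance of pencil_mid from where it was at the start of the episode above 0.03 m).
It also fails if it takes over 61 s, if anything falls off the work surface, if the arm or the gripper's body presses on something with over 40 N, if the wrist force passes 120 N, or if a joint passes its speed limit or range.

### The arm

A 6-joint arm with a two-finger parallel gripper is mounted at the origin on a cart in front of the work surface, level with it; the furniture and walls round the work are solid. World frame = base frame: x ahead of the robot, y to its left, z up, the work surface at z = 0. Lengths are in mm, angles in rad, forces in N, time in s.
With the tool pointing down it reaches from about 350 to 775 mm from the base axis. Payload 5.5 kg.
Tool frame: the origin (TCP) lies between the finger pads; the fingertips stand 25 mm ahead of it and the grasp point (between the pads) lies 6 mm ahead of it (bot.tips_ahead is the distance from the TCP to the fingertips, in mm); x points along the fingers, y is the direction in which the jaws open and shut, and the axes are right-handed (so a half turn about x gives the same grasp; the last joint's range is limited). The gripper opens to 85 mm and grips with 20 to 120 N. Pads are 22 mm wide; open, the fingers measure 114 mm over their backs; the gripper's body (76 mm by 85 mm) begins 54 mm behind the grasp point. The pads swing forward as they close: fully open they stand 13 mm farther back than shut.
Start: joints at [1.103, 0.313, 0.046, 1.304, 0, 1.431], TCP at [185.152, 544.415, 256.323] pointing down, gripper open.
Joint ranges: [-2.76, 2.76], [-0.86, 1.69], [-1.03, 1.26], [-2.2, 2.34], [-1.47, 1.5], [-3.14, 3.14]. Speed limits (rad/s): [2.57, 2.57, 3.14, 3.14, 3.14, 3.14].

### API

Orientations are given as a rotation vector (axis times angle).
In Python, from station import bot gives the robot as it stands.
- The arm moves only by the shell command python3 -m pendant 'ROWS' [FORCE]. ROWS is JSON, a list that holds one entry, the list of rows, each a list of 7 numbers: the shift along the tool's x, y, z in mm, then the turn, a rotation vector about the tool's x, y, z in rad, then the opening, from 0 (shut) to 1 (fully open). A call has 1 to 10 rows; each row shifts and turns the pose as measured when the row begins, along the tool's axes as they then stand; what a row does not reach is not made up. A row lasts 1/8 s, in which the tool goes at most 62.5 mm and 10.7 degrees, less where a joint would pass 70% of its speed; a pose out of reach is approached as far as the arm can. A call with a gripper value outside its range is refused whole. The fingers move at their own pace and stop on an object; FORCE is the grip in N (left out, the last holds). Time passes only in rows, so rows that do not move let the fingers close. It gives the time, the measured TCP pose, the force and the opening at its end, in the units of the state.
- bot.get_state(): the state, without advancing time (a new reading comes with each control period).
- bot.get_image(name): name is "scene" or "top" or "wrist"; returns a dict with "pixels" (480x640x3 uint8, blue, green, red), "z_map" (480x640 float32, mm along the optical axis (not along the pixel's ray), 0 where there is no reading), "camera_matrix" (3x3 intrinsics, pixels), "pose" (4x4, takes a point from camera to world coordinates); the wrist camera has in their place "mount" (4x4, takes a point from camera to tool coordinates, whose origin is the TCP and whose axes are the tool frame's). Camera axes: x right, y down, z forward; pixel columns grow to the right and rows downward; lengths in mm; the calibration is good to about 2 mm. A picture is of the moment at which its call begins: read the wrist's pose just before it.
- bot.finish_job(): hands the job in, once; it reports no verdict.
The state is a dict: "clock": time; "joints": joint angles; "qd": joint speeds; "effort": joint torques, N m; "ee_pos": TCP position; "tcp_rot": TCP orientation; "ft_force": force on the tool from outside, world axes, zero at the start; "torque": the same for the moment, N m; "width": finger opening in mm.
Only numpy, scipy, OpenCV 4.12 (cv2) and the standard library are available. Lean on these libraries where they do the work, as an engineer would, in place of code of your own. Each camera call takes 0.05 s, during which the arm holds its last target.

## Working session

There is one attempt and no reset: what is moved stays moved. The work goes in short steps, Python scripts to look and compute and a shell command to move; the robot and the scene stay as the last step left them, time stands still between calls to the robot, and variables do not carry over. Pictures are saved under pics/ and viewed, and the job is handed in when it is done.

```bash
ls; mkdir -p pics; python3 - <<'E'
from station import bot
import cv2,numpy as np
print(bot.get_state())
for n in ["top","scene"]:
    im=bot.get_image(n); cv2.imwrite(f"pics/{n}0.png",im["pixels"]); np.savez(f"{n}0.npz",**{k:v for k,v in im.items()})
    print(im["camera_matrix"],im["pose"])
E
```

```text
pics
{'clock': 0.0, 'joints': array([ 1.10341412e+00,  3.13989241e-01,  4.49738095e-02,  1.30357176e+00,
       -5.02526091e-06,  1.43120281e+00]), 'qd': array([-2.68614737e-04,  9.09372198e-04,  5.56096110e-05, -1.50636434e-03,
        4.87752045e-04, -9.34296356e-05]), 'effort': array([ 3.20195822e-04, -4.80626285e+01,  2.98532814e+01,  1.93660503e-02,
       -2.32740840e-04, -6.23773715e-06]), 'ee_pos': array([184.92034278, 543.97062798, 255.41304596]), 'tcp_rot': array([ 0.25590642,  1.55597738, -0.25860338]), 'ft_force': array([ 0.30027196, -0.46786873,  0.08452166]), 'torque': array([ 0.01018433, -0.00332646,  0.0055251 ]), 'width': 85.66319004035991}
[[561.11881906   0.         321.62721846]
 [  0.         561.11881906 238.01799473]
 [  0.           0.           1.        ]] [[ 2.12157676e-02 -9.85403068e-01  1.68910284e-01  4.02333938e+02]
 [-9.99770624e-01 -2.14059936e-02  6.94862489e-04 -9.75349122e+01]
 [ 2.93097283e-03 -1.68886282e-01 -9.85631185e-01  1.41389783e+03]
 [ 0.00000000e+00  0.00000000e+00  0.00000000e+00  1.00000000e+00]]
[[535.82939889   0.         317.51719287]
 [  0.         535.82939889 247.04759756]
 [  0.           0.           1.        ]] [[ 4.82875700e-01 -3.92573353e-01  7.82762557e-01 -2.35247688e+02]
 [-8.75364154e-01 -2.40735971e-01  4.19265776e-01 -5.63927362e+02]
 [ 2.38465328e-02 -8.87655538e-01 -4.59890192e-01  5.87294609e+02]
 [ 0.00000000e+00  0.00000000e+00  0.00000000e+00  1.00000000e+00]]
```

View pics/top0.png

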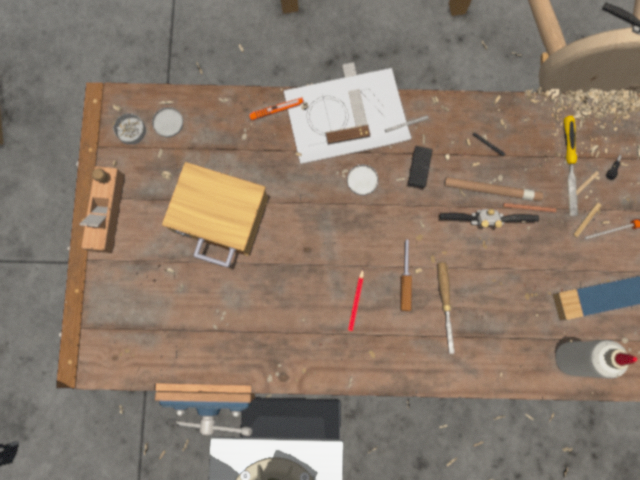

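View pics/scene0.png

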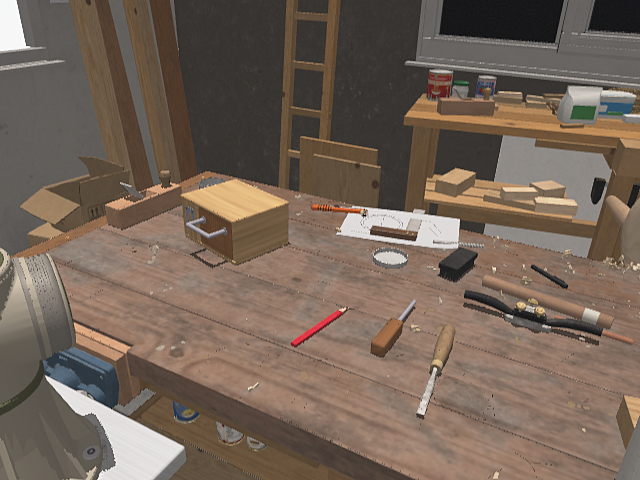

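The top view shows the cabinet at about (215,207), its handle at (215,255), the push rod with its handle at (406,292) and tip at (407,240), the pencil at (356,300), and the chisel at (446,305). Next I'll measure them.

```bash
cat > h.py <<'E'
import numpy as np,cv2
def load(n): return dict(np.load(n+".npz"))
def plane(im,u,v,z):
    K=im["camera_matrix"];P=im["pose"]
    d=P[:3,:3]@np.linalg.solve(K,[u,v,1.]);o=P[:3,3]
    return o+d*(z-o[2])/d[2]
def cloud(im):
    K=im["camera_matrix"];P=im["pose"];Z=im["z_map"].astype(float)
    v,u=np.mgrid[:480,:640]
    p=np.stack([(u-K[0,2])/K[0,0]*Z,(v-K[1,2])/K[1,1]*Z,Z],-1)
    w=p@P[:3,:3].T+P[:3,3]; w[Z==0]=np.nan; return w
E
python3 - <<'E'
from h import *
im=load("top0");w=cloud(im)
# rod handle: height region
r=w[225:320,390:422]
m=(r[...,2]>12)
vv,uu=np.nonzero(m);print(len(vv),"z pct",np.nanpercentile(r[...,2],[5,50,95]))
hsv=cv2.cvtColor(im["pixels"],cv2.COLOR_BGR2HSV)
pts=r[m];pts=pts[:,:2]
(c,s,a)=cv2.minAreaRect(pts.astype(np.float32));print("handle",c,s,a,np.median(r[m][:,2]))
m=(r[...,2]>4);pts=r[m]
print("rod all",cv2.minAreaRect(pts[:,:2].astype(np.float32)))
for uv,z in [((406.5,241),13),((406.5,276),26),((406,310),26)]: print(plane(im,*uv,z))
C=w[140:290,140:290];m=(C[...,2]>100)&(C[...,2]<120)
print("cab z",np.median(C[m][:,2]))
print(cv2.minAreaRect(C[m][:,:2].astype(np.float32)),m.sum())
print(cv2.boxPoints(cv2.minAreaRect(C[m][:,:2].astype(np.float32))))
for uv in [(185,164),(265,185),(246,251),(164,226)]: print(plane(im,*uv,110))
cr=lambda n,a,b,c,d,k:cv2.imwrite(n,cv2.resize(im["pixels"][a:b,c:d],None,fx=k,fy=k,interpolation=cv2.INTER_CUBIC))
cr("pics/rod.png",220,370,330,480,4);cr("pics/cab.png",150,290,140,290,4)
E
```

```text
497 z pct [-5.72935558 -0.09401361 24.88171763]
handle (550.4110107421875, -318.9222412109375) (43.766822814941406, 179.01658630371094) 82.80029296875 22.84772217628938
rod all ((563.1256713867188, -309.9176025390625), (238.53562927246094, 78.32320404052734), 0.030492082238197327)
[ 639.41818562 -311.54479373   13.        ]
[ 549.13902813 -309.17714004   26.        ]
[ 465.31512157 -307.58543178   26.        ]
cab z 109.58026555549179
((698.1934814453125, 163.0854949951172), (208.04884338378906, 164.58819580078125), 73.76913452148438) 5786
[[590.1037    86.20904 ]
 [748.1319    40.205254]
 [806.28326  239.96194 ]
 [648.25507  285.96573 ]]
[799.60351059 236.46893179 110.        ]
[751.67691926  41.74819011 110.        ]
[591.02011798  80.21281797 110.        ]
[646.51457216 276.59158305 110.        ]
```

```bash
python3 -c "
from h import *
im=load('scene0');cv2.imwrite('pics/cabs.png',cv2.resize(im['pixels'][170:280,160:310],None,fx=5,fy=5,interpolation=2))"
```

```text
(no output)
```

View pics/rod.png

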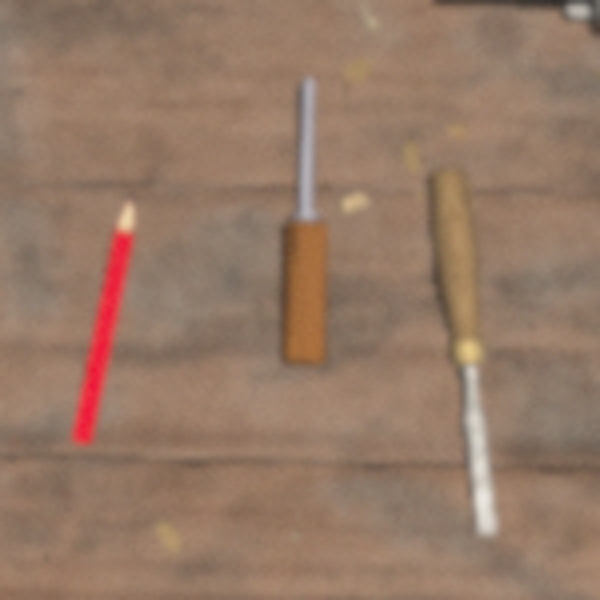

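View pics/cab.png

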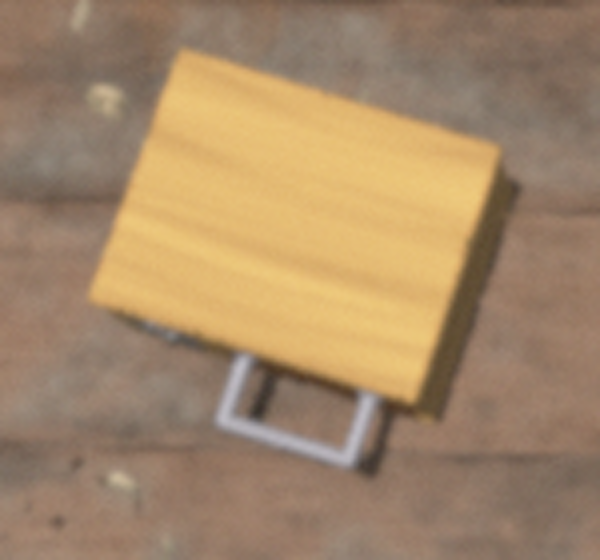

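View pics/cabs.png

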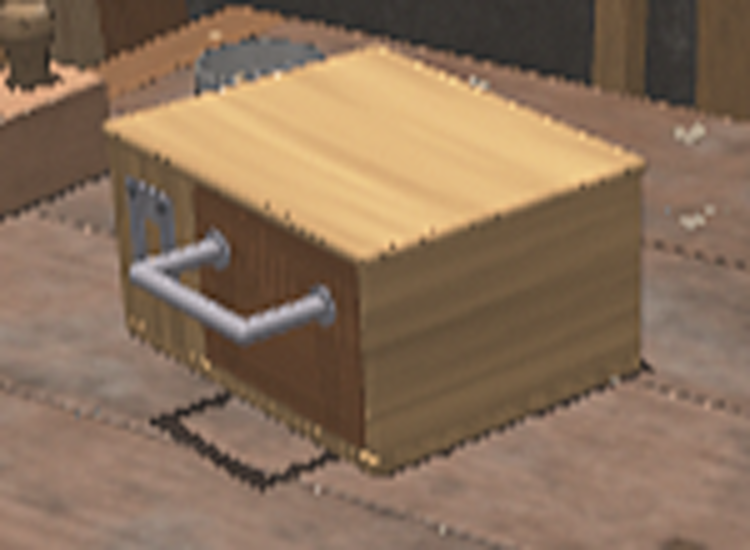

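```bash
cat >> h.py <<'E'
from scipy.spatial.transform import Rotation as Ro
def goto(st,pos,yaw,nmax=60,sgn=1):
    """st state; target TCP pos, tool pointing down, jaws' y along yaw(world, rad). print rows"""
    R=Ro.from_rotvec(st["tcp_rot"]).as_matrix();p=np.array(st["ee_pos"])
    y=np.array([np.cos(yaw),np.sin(yaw),0]);
    if y@R[:,1]<0 and sgn: y=-y
    x=np.array([0,0,-1.]);T=np.stack([x,y,np.cross(x,y)],1)
    rv=Ro.from_matrix(R.T@T).as_rotvec();d=np.asarray(pos)-p
    n=int(max(np.ceil(np.linalg.norm(d)/nmax),np.ceil(np.linalg.norm(rv)/.18),1))
    print("rows",n,"dist",np.linalg.norm(d).round(1),"rv",rv.round(3),"local total",(R.T@d).round(1))
    for i in range(n):
        Ri=R@Ro.from_rotvec(rv*i/n).as_matrix()
        print((Ri.T@d/n).round(1),(rv/n).round(3))
def rep(st):
    R=Ro.from_rotvec(st["tcp_rot"]).as_matrix()
    print(round(st["clock"],2),st["ee_pos"].round(1),"x",R[:,0].round(3),"y",R[:,1].round(3),"yawY",np.arctan2(R[1,1],R[0,1]).round(4),"F",st["ft_force"].round(1),"w",round(st["width"],1),"j",st["joints"].round(2))
E
python3 - <<'E'
from h import *
from station import bot
from scipy.optimize import least_squares
im=load("top0")
hsv=cv2.cvtColor(im["pixels"],cv2.COLOR_BGR2HSV)
print(hsv[205,215],hsv[236,170],hsv[225,262],hsv[292,406],hsv[292,390])
m=np.zeros((480,640),np.uint8)
s=hsv[150:290,140:290]; m[150:290,140:290]=((s[...,2]>165)&(s[...,1]>90))*255
m=cv2.morphologyEx(m,cv2.MORPH_OPEN,np.ones((3,3)))
cs,_=cv2.findContours(m,cv2.RETR_EXTERNAL,cv2.CHAIN_APPROX_NONE);c=max(cs,key=cv2.contourArea)
P=np.array([plane(im,u,v,110) for u,v in c[:,0,:].astype(float)])[:,:2]
print(cv2.minAreaRect(P.astype(np.float32)),cv2.contourArea(c))
def f(q,full=False):
    R=np.array([[np.cos(q[2]),np.sin(q[2])],[-np.sin(q[2]),np.cos(q[2])]])
    l=np.abs((P-q[:2])@R.T)-[80,100]
    return np.max(l,1)+q[3]
r=least_squares(f,[698,163,-.27,1],loss="soft_l1");print("cab",r.x,np.sqrt(np.mean(r.fun**2)))
x,y,a=r.x[:3]
ca,sa=np.cos(a),np.sin(a)
for n,lx,ly in [("slot",-81,66),("handle",-122,-30)]: print(n,x+ca*lx-sa*ly,y+sa*lx+ca*ly)
# rod handle
m=np.zeros((480,640),np.uint8);s=hsv[265:320,392:420]
m[265:320,392:420]=((s[...,1]>140)&(s[...,0]<20))*255
cs,_=cv2.findContours(m,cv2.RETR_EXTERNAL,cv2.CHAIN_APPROX_NONE);c=max(cs,key=cv2.contourArea)
P=np.array([plane(im,u,v,26) for u,v in c[:,0,:].astype(float)])[:,:2]
print("rod handle",cv2.minAreaRect(P.astype(np.float32)))
st=bot.get_state();rep(st);print(bot.tips_ahead)
E
```

```text
[ 19 125 229] [ 12  64 147] [ 12  82 156] [ 14 159 165] [ 13  56 131]
((699.3587646484375, 163.39222717285156), (208.04283142089844, 166.15142822265625), 73.7762451171875) 5694.0
cab [ 6.99849756e+02  1.62703199e+02 -2.85697316e-01 -1.41385313e+00] 1.030138477294966
slot 640.7336155346067 248.85586561549454
handle 574.3401849039373 168.3020800490143
rod handle ((506.1092834472656, -306.54058837890625), (22.18414878845215, 81.57572937011719), 89.69132995605469)
0.1 [185.  544.  255.5] x [-0.001 -0.001 -1.   ] y [ 0.322  0.947 -0.002] yawY 1.243 F [ 0.1  0.2 -0.3] w 85.5 j [ 1.1   0.31  0.05  1.3  -0.    1.43]
25.0
```

```bash
python3 - <<'E'
from h import *
from station import bot
goto(bot.get_state(),[450,270,256],1.285,nmax=55)
E
```

```text
rows 7 dist 381.2 rv [-0.042 -0.     0.002] local total [-3.000e-01 -1.741e+02  3.391e+02]
[ -0.  -24.9  48.4] [-0.006 -0.     0.   ]
[ -0.  -25.2  48.3] [-0.006 -0.     0.   ]
[ -0.  -25.4  48.1] [-0.006 -0.     0.   ]
[ -0.1 -25.7  48. ] [-0.006 -0.     0.   ]
[ -0.1 -26.   47.8] [-0.006 -0.     0.   ]
[ -0.1 -26.3  47.7] [-0.006 -0.     0.   ]
[ -0.1 -26.6  47.5] [-0.006 -0.     0.   ]
```

```bash
python3 -m pendant '[[[0,-25,48,-0.006,0,0,1],[0,-25,48,-0.006,0,0,1],[0,-25,48,-0.006,0,0,1],[0,-26,48,-0.006,0,0,1],[0,-26,48,-0.006,0,0,1],[0,-26,48,-0.006,0,0,1],[0,-26,48,-0.006,0,0,1],[0,0,0,0,0,0,1]]]'
python3 - <<'E'
from h import *
from station import bot
st=bot.get_state();rep(st)
im=bot.get_image("wrist");print(im["mount"].round(3),im["camera_matrix"])
R=np.eye(4);R[:3,:3]=Ro.from_rotvec(st["tcp_rot"]).as_matrix();R[:3,3]=st["ee_pos"]
im["pose"]=R@im["mount"];np.savez("w1.npz",**im);cv2.imwrite("pics/w1.png",im["pixels"])
E
```

```text
clock: 1.1
ee_pos: [457.4, 263.6, 251.6]
tcp_rot: [0.217, 1.563, -0.224]
ft_force: [-1.5, 0.7, 0.6]
width: 85.6
1.1 [457.4 263.6 251.6] x [-0.004 -0.004 -1.   ] y [ 0.277  0.961 -0.005] yawY 1.2901 F [-1.5  0.7  0.6] w 85.6 j [ 0.37  0.23 -0.08  1.27 -0.    0.65]
[[ 0.00000e+00 -3.04000e-01  9.53000e-01 -1.18263e+02]
 [ 1.00000e+00  1.00000e-03 -0.00000e+00  8.16000e-01]
 [-1.00000e-03  9.53000e-01  3.04000e-01 -7.73940e+01]
 [ 0.00000e+00  0.00000e+00  0.00000e+00  1.00000e+00]] [[352.42774437   0.         323.82128151]
 [  0.         352.42774437 241.10977546]
 [  0.           0.           1.        ]]
```

View pics/w1.png

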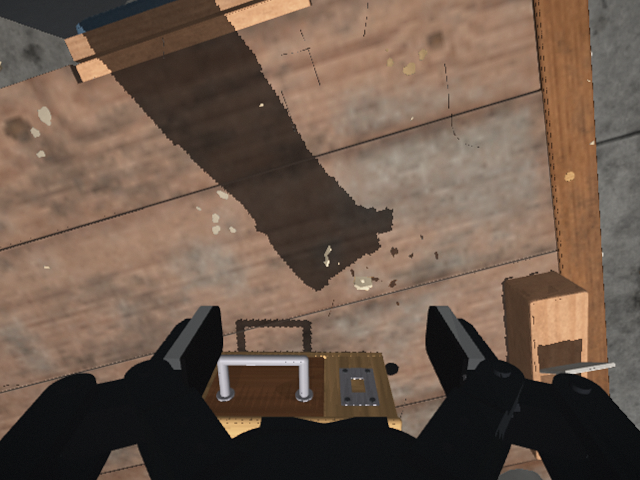

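The wrist view shows the front of the cabinet: the slot plate at about (358,385), the bar handle across (218..312, 361), and the front's bottom edge near row 352. I'll zoom in on that area.

```bash
python3 - <<'E'
from h import *
im=load("w1");cv2.imwrite("pics/w1z.png",cv2.resize(im["pixels"][340:440,200:400],None,fx=4,fy=4,interpolation=2))
w=cloud(im)
for u,v in [(290,395),(265,385),(265,361),(335,400),(385,390),(358,384),(352,370)]: print(u,v,w[v,u].round(1))
E
```

```text
290 395 [620.6 180.8  76.1]
265 385 [613.9 153.5  60.2]
265 361 [573.3 170.7  79.1]
335 400 [634.8 224.1  80.9]
385 390 [649.7 274.5  66. ]
358 384 [648.6 247.2  49.2]
352 370 [639.  243.9  36.4]
```

View pics/w1z.png

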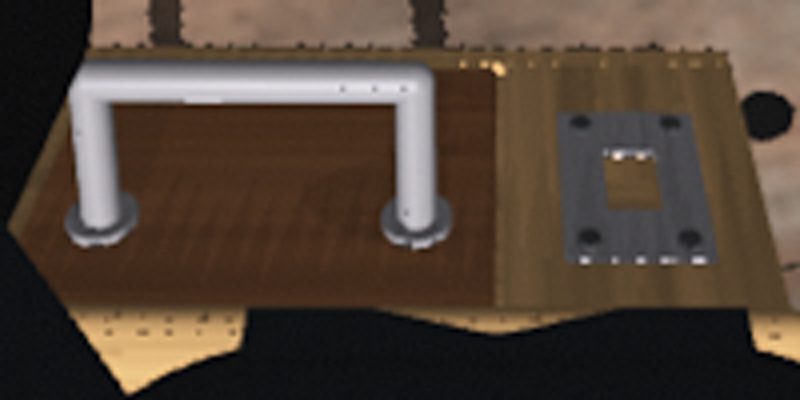

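```bash
python3 - <<'E'
from h import *
im=load("w1");w=cloud(im)
def fitplane(p):
    c=np.median(p,0);p=p[np.linalg.norm(p-c,axis=1)<150]
    for _ in range(4):
        c=p.mean(0);n=np.linalg.svd(p-c)[2][2];d=abs((p-c)@n);p=p[d<max(2*np.median(d),1)]
    return c,n*np.sign(n[0]),len(p)
# wood strip right and drawer
R1=np.vstack([w[358:412,327:338].reshape(-1,3),w[362:412,381:388].reshape(-1,3)])
R2=w[368:412,233:298].reshape(-1,3)
for n,r in (("strip",R1),("drawer",R2)):
    r=r[~np.isnan(r).any(1)];c,nn,k=fitplane(r);print(n,c.round(1),nn.round(3),"yaw",np.arctan2(nn[1],nn[0]),k)
    if n=="strip": C,N=c,nn
allp=np.vstack([R1,R2]);allp=allp[~np.isnan(allp).any(1)];c,nn,k=fitplane(allp);print("all",c,nn,np.arctan2(nn[1],nn[0]),k)
def ray(u,v):
    K=im["camera_matrix"];P=im["pose"];d=P[:3,:3]@np.linalg.solve(K,[u,v,1.]);o=P[:3,3]
    return o,d
def hit(u,v,off=0):
    o,d=ray(u,v); n=nn.copy();n[2]=0;n/=np.linalg.norm(n);return o+d*((c-off*n-o)@n)/(d@n)
z=lambda a,b:(200+a/4-.375,340+b/4-.375)
for nm,a,b in [("slotc",631,180),("slotTL",605,150),("slotTR",655,150),("slotBL",608,208),("slotBR",660,208),("plTL",559,112),("plTR",690,112),("plBL",567,263),("plBR",717,263),("edgeR bottom",730,52),("edgeRtop",788,305),("seamtop",496,305),("seambot",496,75)]: print(nm,hit(*z(a,b),1 if nm[0]=='s' and nm[1]=='l' or nm[0]=='p' else 0).round(1))
for u,v in [(240,361),(265,361),(290,361)]: print(plane(im,u,v,75).round(1))
for a,b in [(80,83),(430,83)]: print("bar",plane(im,*z(a,b),75).round(1))
E
```

```text
strip [638.3 236.1  61.2] [ 0.961 -0.278  0.002] yaw -0.28192988130690905 766
drawer [613.9 154.3  66. ] [ 0.961 -0.278  0.001] yaw -0.2813851093843917 2631
all [618.34610477 169.25726748  66.52890688] [ 0.95817056 -0.28608378  0.00807741] -0.29014702935777564 3008
slotc [640.7 247.6  59.4]
slotTL [639.  241.8  47.7]
slotTR [642.9 254.9  47.4]
slotBL [638.7 241.1  70. ]
slotBR [642.6 254.   69.8]
plTL [635.5 230.3  31.8]
plTR [646.2 266.   31.1]
plBL [635.5 230.2  89.2]
plBR [646.  265.5  88.6]
edgeR bottom [651.7 281.1   1. ]
edgeRtop [651.3 279.7 100.7]
seamtop [631.5 213.3 101.8]
seambot [631.3 212.8  13.7]
[569.3 145.3  75. ]
[576.  169.1  75. ]
[582.7 192.8  75. ]
bar [563.1 126.2  75. ]
bar [586.6 209.2  75. ]
```

```bash
python3 - <<'E'
from h import *
from station import bot
goto(bot.get_state(),[508,-308,170],1.55,nmax=60)
E
```

```text
rows 10 dist 580.8 rv [-0.258 -0.005  0.005] local total [  83.7 -535.8  207.9]
[  8.4 -53.6  20.8] [-0.026 -0.     0.   ]
[  8.4 -54.1  19.4] [-0.026 -0.     0.   ]
[  8.3 -54.6  18. ] [-0.026 -0.     0.   ]
[  8.3 -55.   16.6] [-0.026 -0.     0.   ]
[  8.3 -55.5  15.1] [-0.026 -0.     0.   ]
[  8.3 -55.8  13.7] [-0.026 -0.     0.   ]
[  8.3 -56.2  12.3] [-0.026 -0.     0.   ]
[  8.2 -56.5  10.8] [-0.026 -0.     0.   ]
[  8.2 -56.7   9.3] [-0.026 -0.     0.   ]
[  8.2 -57.    7.9] [-0.026 -0.     0.   ]
```

```bash
python3 -m pendant '[[[4,-54,21,-0.026,0,0,1],[8,-54,19,-0.026,0,0,1],[8,-55,18,-0.026,0,0,1],[8,-55,17,-0.026,0,0,1],[8,-55,15,-0.026,0,0,1],[8,-56,14,-0.026,0,0,1],[8,-56,12,-0.026,0,0,1],[8,-56,11,-0.026,0,0,1],[8,-57,9,-0.026,0,0,1],[0,0,0,0,0,0,1]]]'
cat >> h.py <<'E'
def wrist(name):
    from station import bot
    st=bot.get_state();rep(st);im=bot.get_image("wrist")
    R=np.eye(4);R[:3,:3]=Ro.from_rotvec(st["tcp_rot"]).as_matrix();R[:3,3]=st["ee_pos"]
    im["pose"]=R@im["mount"];np.savez(name+".npz",**im);cv2.imwrite(f"pics/{name}.png",im["pixels"]);return im
E
python3 - <<'E'
from h import *
wrist("w2")
E
```

```text
clock: 2.4
ee_pos: [508.9, -249.7, 180.9]
tcp_rot: [0.011, 1.577, -0.009]
ft_force: [0.1, 0.6, -0.8]
width: 85.5
2.4 [ 508.9 -249.7  180.9] x [-0.006  0.001 -1.   ] y [0.013 1.    0.001] yawY 1.5575 F [ 0.1  0.6 -0.8] w 85.5 j [-0.6   0.33 -0.11  1.13 -0.   -0.58]
```

View pics/w2.png

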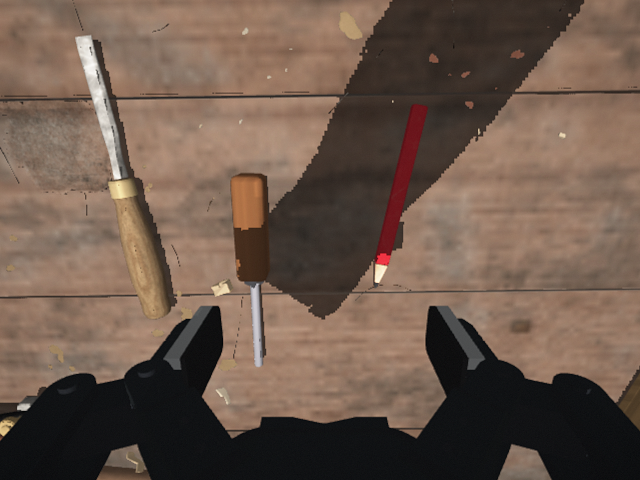

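The handle's top face runs from about (249,176) to (253,281), with the tip at (259,366). The chisel is to the left and the pencil to the right.

```bash
python3 - <<'E'
from h import *
im=load("w2");w=cloud(im)
hsv=cv2.cvtColor(im["pixels"],cv2.COLOR_BGR2HSV)
r=w[165:290,222:280];m=(r[...,2]>20)&(r[...,2]<32)
p=r[m];print("top z",np.median(p[:,2]),m.sum());b=cv2.minAreaRect(p[:,:2].astype(np.float32));print(b)
c=p[:,:2].mean(0);v=np.linalg.svd(p[:,:2]-c)[2][0];print(c,"yaw",np.arctan2(v[1],v[0]))
for u,v,z in [(260,366,13),(254.5,284,13),(259,330,13)]: print(plane(im,u,v,z).round(1))
cv2.imwrite("pics/w2z.png",cv2.resize(im["pixels"][160:380,200:300],None,fx=2.7,fy=2.7,interpolation=2))
E
```

```text
top z 26.267033593768048 3416
((511.45098876953125, -310.22637939453125), (26.573650360107422, 93.81083679199219), 89.0064468383789)
[ 507.21634165 -309.12111632] yaw -0.022117965440915273
[ 646.5 -311.7   13. ]
[ 561.  -310.8   13. ]
[ 607.3 -310.    13. ]
```

View pics/w2z.png

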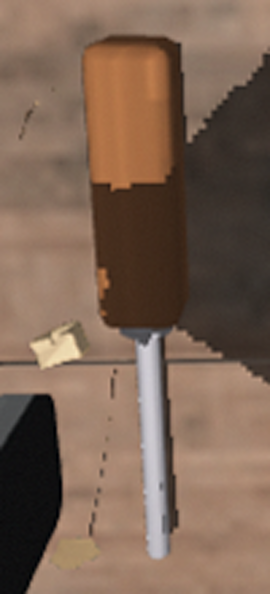

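```bash
python3 - <<'E'
from h import *
from station import bot
goto(bot.get_state(),[510.5,-309.5,75],1.551,nmax=45)
E
```

```text
rows 3 dist 122.9 rv [ 0.008 -0.007 -0.002] local total [106.1 -62.1   3.3]
[ 35.4 -20.7   1.1] [ 0.003 -0.002 -0.001]
[ 35.4 -20.7   1.1] [ 0.003 -0.002 -0.001]
[ 35.4 -20.6   1.1] [ 0.003 -0.002 -0.001]
```

```bash
python3 -m pendant '[[[35,-21,1,0.003,-0.002,-0.001,1],[35,-21,1,0.003,-0.002,-0.001,1],[35,-21,1,0.003,-0.002,-0.001,1],[0,0,0,0,0,0,1]]]'
python3 - <<'E'
from h import *
from station import bot
goto(bot.get_state(),[510.5,-309.5,30],1.551,nmax=16)
E
```

```text
clock: 2.95
ee_pos: [512.7, -302.0, 75.5]
tcp_rot: [0.009, 1.57, -0.007]
ft_force: [0.1, 0.4, 0.6]
width: 85.6
rows 3 dist 46.2 rv [ 0.01   0.    -0.002] local total [45.5 -7.6 -2.1]
[15.2 -2.5 -0.7] [ 0.003  0.    -0.001]
[15.2 -2.5 -0.7] [ 0.003  0.    -0.001]
[15.2 -2.5 -0.7] [ 0.003  0.    -0.001]
```

```bash
python3 -m pendant '[[[15,-3,-1,0.003,0,0,1],[15,-3,-1,0.003,0,0,1],[15,-3,-1,0.003,0,0,1],[0,0,0,0,0,0,1],[0,0,0,0,0,0,1]]]'
python3 - <<'E'
from h import *
from station import bot
rep(bot.get_state());goto(bot.get_state(),[510.5,-309.5,29],1.551,nmax=16)
E
```

```text
clock: 3.58
ee_pos: [511.6, -307.8, 31.2]
tcp_rot: [0.012, 1.567, -0.011]
ft_force: [0.6, 0.2, 0.2]
width: 85.1
3.58 [ 511.6 -307.8   31.2] x [ 0.003  0.001 -1.   ] y [0.015 1.    0.001] yawY 1.5561 F [0.6 0.2 0.2] w 85.1 j [-0.68  0.51 -0.24  0.82  0.   -0.66]
rows 1 dist 3.0 rv [ 0.005  0.003 -0.001] local total [ 2.2 -1.7 -1.1]
[ 2.2 -1.7 -1.1] [ 0.005  0.003 -0.001]
```

```bash
python3 -m pendant '[[[3,-2,-1,0.005,0.003,0,1],[0,0,0,0,0,0,0.15],[0,0,0,0,0,0,0.15],[0,0,0,0,0,0,0.15],[0,0,0,0,0,0,0.15],[0,0,0,0,0,0,0.15],[0,0,0,0,0,0,0.15]]]' 50
```

```text
clock: 4.45
ee_pos: [511.3, -310.8, 29.5]
tcp_rot: [0.015, 1.568, -0.017]
ft_force: [-0.6, 0.4, -0.3]
width: 25.3
```

```bash
python3 -m pendant '[[[-10,0,0,0,0,0,0.1],[-30,0,0,0,0,0,0.1],[-35,0,0,0,0,0,0.1],[-35,0,0,0,0,0,0.1],[0,0,0,0,0,0,0.1]]]'
python3 - <<'E'
from h import *
from station import bot
wrist("w3")
goto(bot.get_state(),[472.6,297,135],np.pi/2-.282,nmax=58)
E
```

```text
clock: 5.08
ee_pos: [510.5, -310.2, 144.0]
tcp_rot: [0.016, 1.57, -0.016]
ft_force: [0.8, -0.9, -1.1]
width: 25.0
5.08 [ 510.5 -310.2  144. ] x [ 0.001 -0.    -1.   ] y [ 0.02  1.   -0.  ] yawY 1.5505 F [ 0.8 -0.9 -1.1] w 25.0 j [-0.68  0.41 -0.1   1.07  0.   -0.66]
rows 11 dist 607.7 rv [ 0.262 -0.002 -0.002] local total [  8.3 605.6 -49.4]
[ 0.8 55.1 -4.5] [ 0.024 -0.    -0.   ]
[ 0.7 54.9 -5.8] [ 0.024 -0.    -0.   ]
[ 0.7 54.8 -7.1] [ 0.024 -0.    -0.   ]
[ 0.7 54.6 -8.4] [ 0.024 -0.    -0.   ]
[ 0.7 54.4 -9.7] [ 0.024 -0.    -0.   ]
[  0.7  54.1 -11. ] [ 0.024 -0.    -0.   ]
[  0.7  53.9 -12.3] [ 0.024 -0.    -0.   ]
[  0.7  53.6 -13.6] [ 0.024 -0.    -0.   ]
[  0.7  53.2 -14.8] [ 0.024 -0.    -0.   ]
[  0.7  52.8 -16.1] [ 0.024 -0.    -0.   ]
[  0.7  52.4 -17.3] [ 0.024 -0.    -0.   ]
```

View pics/w3.png

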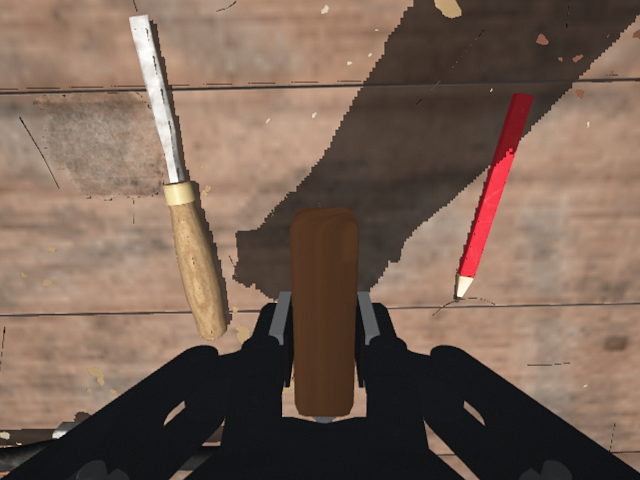

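```bash
python3 - <<'E'
from h import *
im=load("w3");K=im["camera_matrix"];Z=im["z_map"].astype(float)
v,u=np.mgrid[:480,:640]
p=np.stack([(u-K[0,2])/K[0,0]*Z,(v-K[1,2])/K[1,1]*Z,Z],-1)
M=im["mount"];t=p@M[:3,:3].T+M[:3,3]
r=t[212:412,297:353].reshape(-1,3)
r=r[abs(r[:,0]-np.median(r[:,0]))<5]
A=np.c_[r[:,1:],np.ones(len(r))];s=np.linalg.lstsq(A,r[:,0],rcond=None)[0]
print("top x = ",s,"median",np.median(r,0))
for v in (230,270,310,350,390):
    row=t[v,280:370];m=abs(row[:,0]-np.median(r[:,0]))<4;q=row[m];print(v,q[:,1].min().round(1),q[:,1].max().round(1),q[:,2].mean().round(1))
full=t[200:425,290:360].reshape(-1,3);full=full[abs(full[:,0]-np.median(r[:,0]))<5];print(full[:,2].min(),full[:,2].max())
E
```

```text
top x =  [ 1.21700712e-02 -2.11704986e-03  3.10231511e+00] median [ 3.01038952  0.7794635  -8.96607774]
230 -11.7 12.8 -42.6
270 -11.8 13.3 -27.1
310 -16.4 18.2 -10.4
350 -11.9 13.1 7.3
390 -11.1 12.8 27.0
-47.09704621344445 47.253295370365706
```

```bash
python3 -m pendant '[[[0,30,-4,0.024,0,0,0.1],[1,55,-5,0.024,0,0,0.1],[1,55,-6,0.024,0,0,0.1],[1,55,-7,0.024,0,0,0.1],[1,55,-8,0.024,0,0,0.1],[1,54,-9,0.024,0,0,0.1],[1,54,-11,0.024,0,0,0.1],[1,54,-12,0.024,0,0,0.1],[1,54,-14,0.024,0,0,0.1],[0,53,-15,0.024,0,0,0.1]]]'
python3 - <<'E'
from h import *
from station import bot
rep(bot.get_state())
goto(bot.get_state(),[472.6,297,76],np.pi/2-.282,nmax=45)
E
```

```text
clock: 6.38
ee_pos: [485.9, 228.1, 124.9]
tcp_rot: [0.219, 1.573, -0.225]
ft_force: [0.9, -0.4, -1.1]
width: 24.6
6.38 [485.9 228.1 124.9] x [-0.014 -0.002 -1.   ] y [ 0.279  0.96  -0.005] yawY 1.2885 F [ 0.9 -0.4 -1.1] w 24.6 j [ 0.29  0.33 -0.27  0.99  0.    0.57]
rows 2 dist 85.5 rv [-0.    -0.013  0.005] local total [ 48.9  62.7 -31.3]
[ 24.5  31.4 -15.7] [-0.    -0.006  0.003]
[ 24.4  31.3 -15.8] [-0.    -0.006  0.003]
```

```bash
python3 -m pendant '[[[0,20,-18,0,-0.006,0.002,0.1],[10,26,-13,0,-0.004,0.002,0.1],[22,15,0,0,-0.003,0.001,0.1],[14,2,0,0,0,0,0.1],[0,0,0,0,0,0,0.1],[0,0,0,0,0,0,0.1]]]'
python3 - <<'E'
from h import *
from station import bot
rep(bot.get_state())
goto(bot.get_state(),[472.6,297,76],np.pi/2-.282,nmax=45)
im=bot.get_image("scene");np.savez("s1.npz",**im)
cv2.imwrite("pics/s1.png",cv2.resize(im["pixels"][160:280,120:280],None,fx=5,fy=5,interpolation=2))
im=bot.get_image("top");np.savez("t1.npz",**im)
cv2.imwrite("pics/t1.png",cv2.resize(im["pixels"][180:310,120:280],None,fx=4.5,fy=4.5,interpolation=2))
E
```

```text
clock: 7.12
ee_pos: [467.4, 301.0, 71.9]
tcp_rot: [0.212, 1.568, -0.222]
ft_force: [-0.6, -0.5, -1.4]
width: 24.7
7.12 [467.4 301.   71.9] x [-0.009 -0.005 -1.   ] y [ 0.273  0.962 -0.007] yawY 1.2947 F [-0.6 -0.5 -1.4] w 24.7 j [ 0.43  0.41 -0.29  0.88 -0.    0.7 ]
rows 1 dist 7.7 rv [ 0.006 -0.007  0.007] local total [-4.1 -2.4  6. ]
[-4.1 -2.4  6. ] [ 0.006 -0.007  0.007]
```

View pics/s1.png

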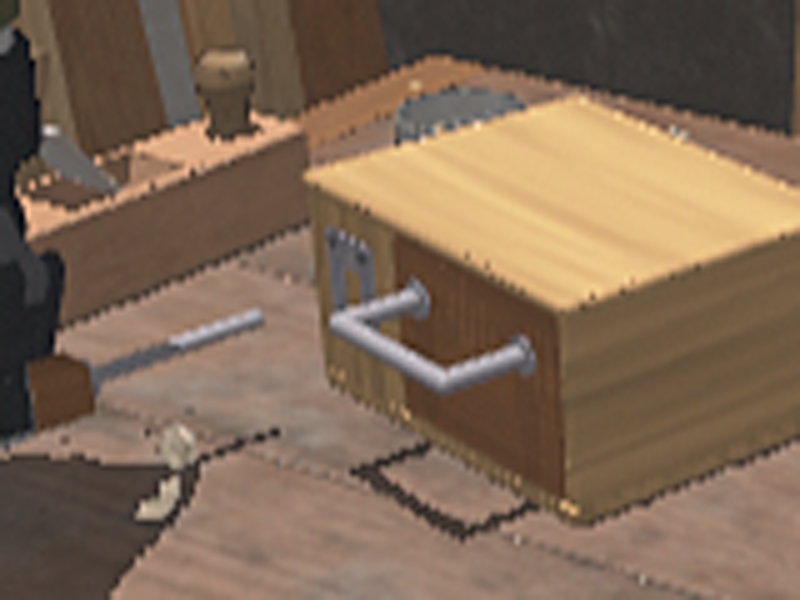

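View pics/t1.png

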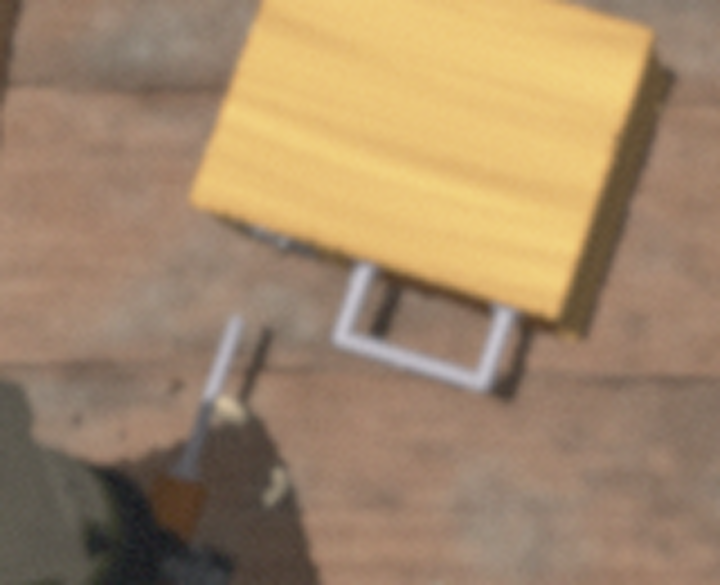

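The rod is held level. In the top crop its tip is at (237,318) and the slot plate at about (265,237). In the scene crop the tip is at (258,318). I'll check the tip position against the calculated pose.

```bash
python3 - <<'E'
from h import *
t=load("t1");s=load("s1")
print(plane(t,120+237/4.5-.4,180+316/4.5-.4,56))
# triangulate tip with both cams
def ray(im,u,v):
    K=im["camera_matrix"];P=im["pose"];d=P[:3,:3]@np.linalg.solve(K,[u,v,1.]);return P[:3,3],d/np.linalg.norm(d)
def tri(a,b):
    A=0;B=0
    for o,d in (a,b):
        M=np.eye(3)-np.outer(d,d);A=A+M;B=B+M@o
    x=np.linalg.solve(A,B);return x,[np.linalg.norm((np.eye(3)-np.outer(d,d))@(x-o)) for o,d in (a,b)]
print(tri(ray(t,120+237/4.5-.4,180+316/4.5-.4),ray(s,120+260/5-.4,160+317/5-.4)))
E
```

```text
[597.84142927 267.83093219  56.        ]
(array([597.61021443, 267.97895216,  56.27700255]), [np.float64(0.29185828448774515), np.float64(0.2918582844876357)])
```

```bash
python3 -m pendant '[[[-4,-4.7,5,0.008,-0.007,0.007,0.1],[0,0,15,0,0,0,0.1],[0,0,13,0,0,0,0.1],[0,0,0,0,0,0,0.1],[0,0,0,0,0,0,0.1]]]'
python3 - <<'E'
from h import *
from station import bot
rep(bot.get_state())
im=bot.get_image("scene");np.savez("s2.npz",**im)
cv2.imwrite("pics/s2.png",cv2.resize(im["pixels"][180:260,150:250],None,fx=8,fy=7.5,interpolation=2))
im=bot.get_image("top");np.savez("t2.npz",**im)
cv2.imwrite("pics/t2.png",cv2.resize(im["pixels"][200:275,140:240],None,fx=8,fy=8,interpolation=2))
E
```

```text
clock: 7.85
ee_pos: [502.8, 285.4, 78.7]
tcp_rot: [0.228, 1.554, -0.223]
ft_force: [-0.4, -0.1, -0.9]
width: 24.6
7.85 [502.8 285.4  78.7] x [ 0.005  0.002 -1.   ] y [0.284 0.959 0.004] yawY 1.2831 F [-0.4 -0.1 -0.9] w 24.6 j [ 0.38  0.43 -0.24  0.9   0.    0.66]
```

View pics/s2.png

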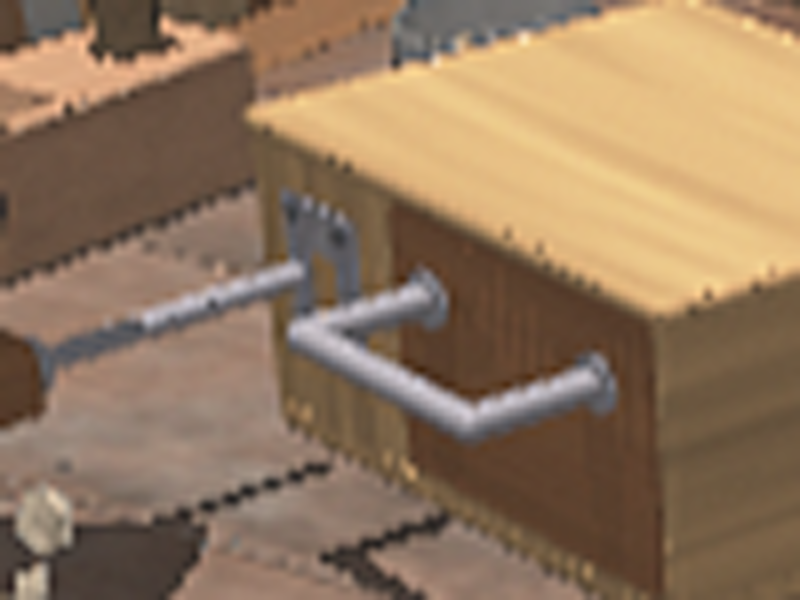

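View pics/t2.png

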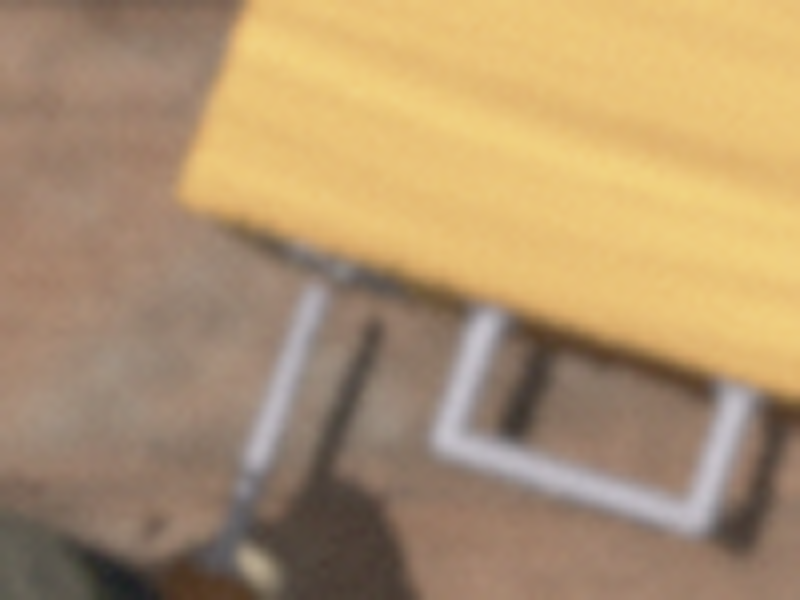

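The tip is just short of the slot mouth: (300,270) in the scene crop and (318,288) in the top crop. It looks slightly high and near the left edge of the slot. I'll triangulate it to confirm.

```bash
cat >> h.py <<'E'
def ray(im,u,v):
    K=im["camera_matrix"];P=im["pose"];d=P[:3,:3]@np.linalg.solve(K,[u,v,1.]);return P[:3,3],d/np.linalg.norm(d)
def tri(a,b):
    A=0;B=0
    for o,d in (a,b):
        M=np.eye(3)-np.outer(d,d);A=A+M;B=B+M@o
    x=np.linalg.solve(A,B);return x
E
python3 - <<'E'
from h import *
t=load("t2");s=load("s2")
a=-.282;lat=lambda p:(p[0]*-np.sin(a)+p[1]*np.cos(a));dep=lambda p:p[0]*np.cos(a)+p[1]*np.sin(a)
f=lambda a,b:(140+a/8-.44,200+b/8-.44); g=lambda a,b:(150+a/8-.44,180+b/7.5-.44)
x=tri(ray(t,*f(320,286)),ray(s,*g(303,270)));print(x,lat(x),dep(x))
p=plane(t,*f(320,286),63);print("top",p,lat(p))
p1=plane(t,*f(262,455),63);print("rod yaw",np.arctan2(*(p-p1)[1::-1]))
for n,q in (("slot w",(640.7,247.6)),("slot t",(640.7,248.9))): print(n,lat(q),dep(q))
# bar corner outer triangulation; expected lat(slot)-66+10 etc
x=tri(ray(t,*f(447,440)),ray(s,*g(305,333)));print("bar left corner",x,lat(x),dep(x))
x=tri(ray(t,*f(690,515)),ray(s,*g(470,420)));print("bar right corner",x,lat(x),dep(x))
# cabinet corner top left front
x=tri(ray(t,*f(182,203)),ray(s,*g(250,115)));print("corner",x,lat(x),dep(x))
# slot opening in scene: plate edges on front plane
n=np.array([np.cos(a),np.sin(a),0]);D=dep((640.7,247.9))
for nm,q in (("openL",(312,255)),("openR",(338,265)),("plTL",(283,193)),("plTR",(355,225)),("opentop",(325,250))):
    o,d=ray(s,*g(*q));h=o+d*(D-o@n)/(d@n);print(nm,h.round(1),lat(h).round(1))
E
```

```text
[632.37338489 249.75595533  66.31244242] 415.8658945591052 537.8937561221037
top [633.01387356 250.5193169   63.        ] 416.777337361626
rod yaw -0.26560903672170005
slot w 416.1122049159893 546.4914298687161
slot t 417.3608559628428 546.1296695016333
bar left corner [584.80232022 206.65242007  73.93551617] 361.2269713004186 504.19644153615224
bar right corner [564.15026865 132.14792112  72.84732142] 283.9183448585631 505.0930331361918
corner [650.09845916 281.71996293 105.57182723] 451.4998337412919 546.0238495242914
openL [643.  255.7  66.1] 424.5
openR [639.1 242.3  67.2] 410.6
plTL [646.5 267.9  83.3] 437.3
plTR [635.9 231.4  84.6] 399.2
opentop [640.9 248.5  70.3] 417.0
```

```bash
python3 - <<'E'
from h import *
from station import bot
st=bot.get_state();a=-.282
p=st["ee_pos"]+1.4*np.array([-np.sin(a),np.cos(a),0]);p[2]=75.7
goto(st,p,np.pi/2+a)
E
```

```text
rows 1 dist 3.3 rv [-0.005  0.004 -0.004] local total [ 3.   1.4 -0. ]
[ 3.   1.4 -0. ] [-0.005  0.004 -0.004]
```

```bash
python3 -m pendant '[[[3,1.4,0,-0.005,0.004,-0.004,0.1],[0,0,0,0,0,0,0.1],[0,0,0,0,0,0,0.1]]]'
python3 - <<'E'
from h import *
from station import bot
st=bot.get_state();rep(st);a=-.282
p=st["ee_pos"];print("lat",p[0]*-np.sin(a)+p[1]*np.cos(a),"dep",p[0]*np.cos(a)+p[1]*np.sin(a))
E
```

```text
clock: 8.32
ee_pos: [501.9, 287.4, 75.1]
tcp_rot: [0.219, 1.561, -0.221]
ft_force: [-0.2, 0.0, -0.9]
width: 24.9
8.32 [501.9 287.4  75.1] x [-0.001 -0.001 -1.   ] y [ 0.277  0.961 -0.001] yawY 1.2902 F [-0.2  0.  -0.9] w 24.9 j [ 0.38  0.44 -0.24  0.9  -0.    0.66]
lat 415.7019233361953 dep 402.13742099474916
```

```bash
python3 -m pendant '[[[-0.5,-1,0,0.002,0.001,0,0.1],[0,0,6,0,0,0,0.1],[0,0,8,0,0,0,0.1],[0,0,8,0,0,0,0.1],[0,0,0,0,0,0,0.1]]]'
cat >> h.py <<'E'
def cabc(st,a=-.282):
    p=st["ee_pos"];print("lat",round(p[0]*-np.sin(a)+p[1]*np.cos(a),1),"tip in slot by",round(p[0]*np.cos(a)+p[1]*np.sin(a)+135-546.4,1))
    n=st["ft_force"];print("Fx cab",round(n[0]*np.cos(a)+n[1]*np.sin(a),2),"Fy cab",round(-n[0]*np.sin(a)+n[1]*np.cos(a),2))
E
python3 - <<'E'
from h import *
from station import bot
st=bot.get_state();rep(st);cabc(st)
im=bot.get_image("scene")
cv2.imwrite("pics/s3.png",cv2.resize(im["pixels"][180:260,150:250],None,fx=8,fy=7.5,interpolation=2))
E
```

```text
clock: 8.95
ee_pos: [524.9, 279.7, 75.8]
tcp_rot: [0.222, 1.561, -0.223]
ft_force: [0.5, 0.4, -0.7]
width: 25.1
8.95 [524.9 279.7  75.8] x [-0.001 -0.001 -1.   ] y [ 0.279  0.96  -0.001] yawY 1.2878 F [ 0.5  0.4 -0.7] w 25.1 j [ 0.35  0.46 -0.19  0.92 -0.    0.64]
lat 414.8 tip in slot by 14.9
Fx cab 0.37 Fy cab 0.52
```

View pics/s3.png

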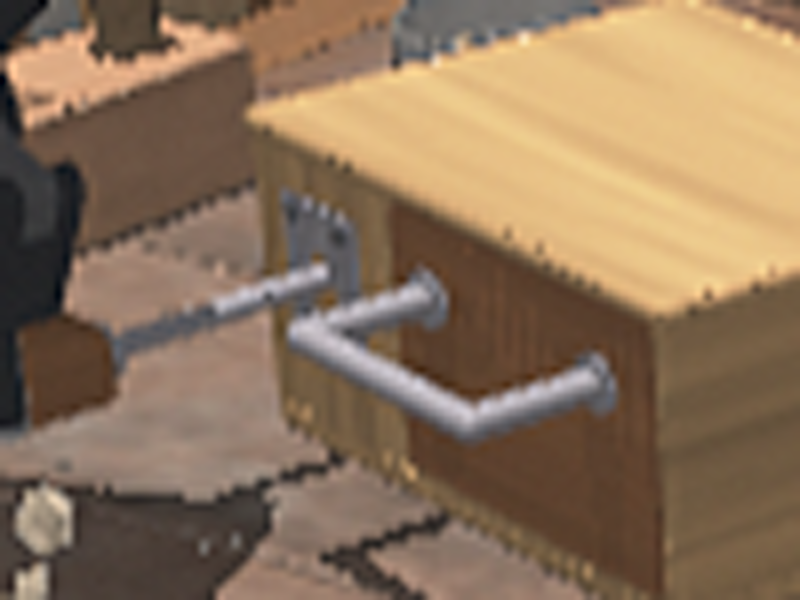

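The rod is in the slot with no contact force (it disappears at (328,270)). I'll keep going.

```bash
python3 -m pendant '[[[0,0,8,0,0,0,0.1],[0,0,8,0,0,0,0.1],[0,0,6,0,0,0,0.1],[0,0,4,0,0,0,0.1],[0,0,3,0,0,0,0.1]]]'
python3 - <<'E'
from h import *
from station import bot
st=bot.get_state();rep(st);cabc(st)
E
```

```text
clock: 9.62
ee_pos: [552.6, 271.4, 75.3]
tcp_rot: [0.221, 1.564, -0.222]
ft_force: [-4.1, 1.4, 0.8]
width: 24.9
9.62 [552.6 271.4  75.3] x [-0.005 -0.    -1.   ] y [ 0.278  0.961 -0.002] yawY 1.2888 F [-4.1  1.4  0.8] w 24.9 j [ 0.33  0.5  -0.13  0.94  0.    0.61]
lat 414.5 tip in slot by 43.9
Fx cab -4.28 Fy cab 0.21
```

```bash
python3 -m pendant '[[[0,0,3,0,0.003,0,0.1],[0,0,2,0,0,0,0.1],[0,0,0,0,0,0,0.1]]]'
python3 - <<'E'
from h import *
from station import bot
st=bot.get_state();rep(st);cabc(st)
im=bot.get_image("scene")
cv2.imwrite("pics/s4.png",cv2.resize(im["pixels"][180:260,150:250],None,fx=8,fy=7.5,interpolation=2))
E
```

```text
clock: 10.0
ee_pos: [556.0, 270.3, 75.2]
tcp_rot: [0.22, 1.57, -0.221]
ft_force: [-3.2, 0.6, 0.9]
width: 24.6
10.0 [556.  270.3  75.2] x [-0.011  0.001 -1.   ] y [ 0.277  0.961 -0.002] yawY 1.2898 F [-3.2  0.6  0.9] w 24.6 j [ 0.32  0.51 -0.12  0.95  0.    0.6 ]
lat 414.4 tip in slot by 47.5
Fx cab -3.19 Fy cab -0.31
```

View pics/s4.png

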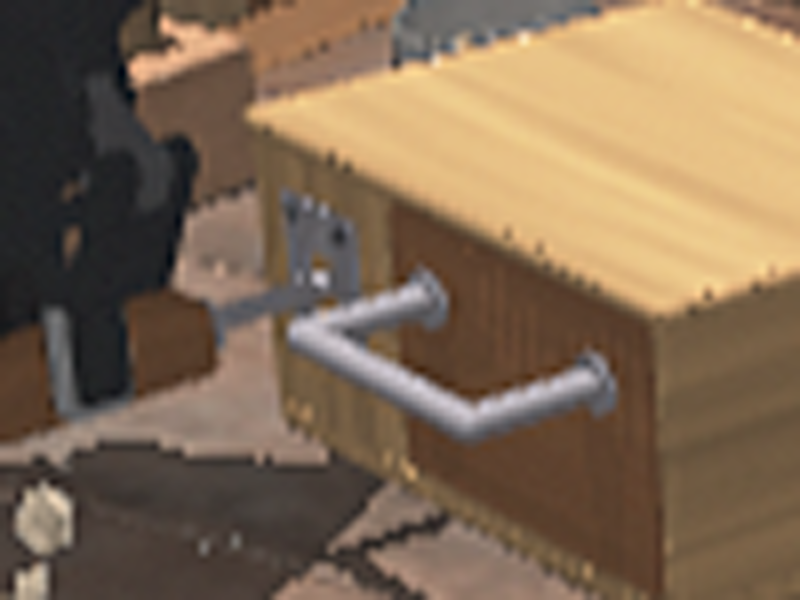

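```bash
python3 -m pendant '[[[0,0,3,0,-0.008,0,0.1],[0,0,3,0,0,0,0.1],[0,0,1,0,0,0,0.1],[0,0,0,0,0,0,0.1]]]'
python3 - <<'E'
from h import *
from station import bot
st=bot.get_state();rep(st);cabc(st)
im=bot.get_image("scene")
cv2.imwrite("pics/s5.png",cv2.resize(im["pixels"][180:260,150:250],None,fx=8,fy=7.5,interpolation=2))
E
```

```text
clock: 10.55
ee_pos: [561.8, 268.5, 74.4]
tcp_rot: [0.218, 1.564, -0.222]
ft_force: [-5.5, 1.0, 0.4]
width: 24.8
10.55 [561.8 268.5  74.4] x [-0.005 -0.001 -1.   ] y [ 0.277  0.961 -0.003] yawY 1.2906 F [-5.5  1.   0.4] w 24.8 j [ 0.32  0.51 -0.11  0.95  0.    0.6 ]
lat 414.2 tip in slot by 53.5
Fx cab -5.55 Fy cab -0.6
```

View pics/s5.png

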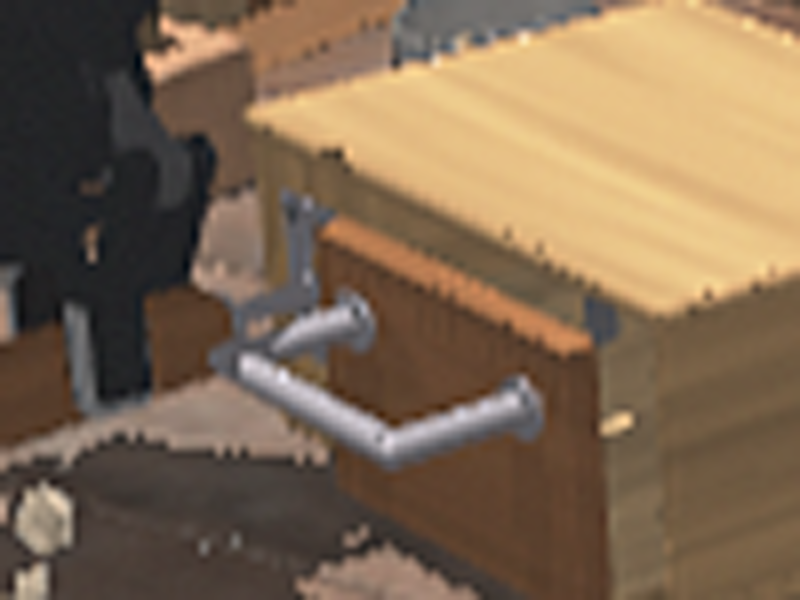

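The drawer has sprung ajar: its front stands out, and the handle corner moved to (230,360). I'll retract the rod straight back.

```bash
python3 -m pendant '[[[0,0.5,-8,0,-0.003,0,0.1],[-0.5,0.5,-14,0,0,0,0.1],[0,0,-16,0,0,0,0.1],[0,0,-16,0,0,0,0.1],[0,0,-20,0,0,0,0.1],[0,0,-25,0,0,0,0.1],[0,0,-25,0,0,0,0.1],[0,0,0,0,0,0,0.1]]]'
python3 - <<'E'
from h import *
from station import bot
st=bot.get_state();rep(st);cabc(st)
goto(st,[452,325,31],np.pi/2-.282,nmax=30)
im=bot.get_image("scene")
cv2.imwrite("pics/s6.png",im["pixels"][130:330,50:330])
im=bot.get_image("top")
cv2.imwrite("pics/t6.png",cv2.resize(im["pixels"][180:330,90:290],None,fx=4,fy=4,interpolation=2))
np.savez("t6.npz",**im)
E
```

```text
clock: 11.6
ee_pos: [438.0, 305.7, 76.2]
tcp_rot: [0.219, 1.552, -0.221]
ft_force: [0.3, -0.9, -1.1]
width: 24.8
11.6 [438.  305.7  76.2] x [ 0.007 -0.003 -1.   ] y [ 0.277  0.961 -0.001] yawY 1.2903 F [ 0.3 -0.9 -1.1] w 24.8 j [ 0.46  0.36 -0.36  0.85 -0.01  0.74]
lat 415.5 tip in slot by -75.8
Fx cab 0.52 Fy cab -0.75
rows 2 dist 51.1 rv [0.002 0.007 0.001] local total [45.2 22.5  7.8]
[22.6 11.2  3.9] [0.001 0.004 0.   ]
[22.6 11.2  4. ] [0.001 0.004 0.   ]
```

View pics/t6.png

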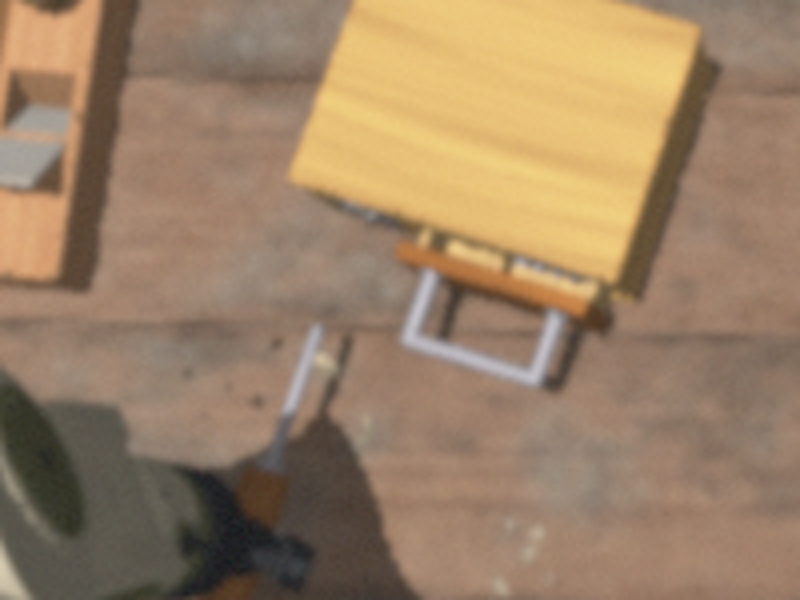

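The drawer is open about 25–30 mm, and the bench under and left of the rod is clear. I'll lay the rod there.

```bash
python3 -m pendant '[[[15,15,4,0.001,0.005,0,0.1],[15,10,4,0.001,0.002,0,0.1],[8,0,0,0,0,0,0.1],[2,0,0,0,0,0,0.1],[0,0,0,0,0,0,0.1]]]'
python3 - <<'E'
from h import *
from station import bot
st=bot.get_state();rep(st)
goto(st,[st["ee_pos"][0],st["ee_pos"][1],29.5],np.pi/2-.282,nmax=30)
E
```

```text
clock: 12.32
ee_pos: [458.8, 327.3, 35.4]
tcp_rot: [0.225, 1.554, -0.224]
ft_force: [0.8, 0.1, -0.6]
width: 24.6
12.32 [458.8 327.3  35.4] x [ 0.005  0.    -1.   ] y [0.283 0.959 0.002] yawY 1.2843 F [ 0.8  0.1 -0.6] w 24.6 j [ 0.48  0.45 -0.33  0.79 -0.    0.76]
rows 1 dist 5.9 rv [-0.005  0.005 -0.002] local total [ 5.9 -0.  -0. ]
[ 5.9 -0.  -0. ] [-0.005  0.005 -0.002]
```

```bash
python3 -m pendant '[[[3,0,0,0,0.004,-0.002,0.1],[2,0,0,0,0,0,0.1],[1,0,0,0,0,0,0.1],[0,0,0,0,0,0,0.1]]]'
python3 - <<'E'
from h import *
from station import bot
rep(bot.get_state())
E
```

```text
clock: 12.82
ee_pos: [459.1, 327.1, 31.4]
tcp_rot: [0.225, 1.557, -0.224]
ft_force: [0.1, 0.9, -1.3]
width: 24.6
12.82 [459.1 327.1  31.4] x [ 0.002  0.    -1.   ] y [0.283 0.959 0.001] yawY 1.2841 F [ 0.1  0.9 -1.3] w 24.6 j [ 0.48  0.46 -0.33  0.78 -0.    0.76]
```

```bash
python3 -m pendant '[[[1.5,0,0,0,0.002,0,0.1],[1,0,0,0,0,0,0.1],[0.7,0,0,0,0,0,0.1],[0,0,0,0,0,0,0.1]]]'
```

```text
clock: 13.32
ee_pos: [459.2, 327.2, 31.3]
tcp_rot: [0.226, 1.558, -0.223]
ft_force: [-0.5, -0.1, 1.1]
width: 24.3
```

```bash
python3 -m pendant '[[[2.5,0,0,0,0,0,0.1],[0,0,0,0,0,0,0.1]]]'
```

```text
clock: 13.58
ee_pos: [460.0, 327.1, 30.0]
tcp_rot: [0.227, 1.556, -0.223]
ft_force: [-0.9, -0.8, 1.1]
width: 24.9
```

```bash
python3 -m pendant '[[[0,0,0,0,0,0,0.5],[0,0,0,0,0,0,0.8],[0,0,0,0,0,0,0.8],[0,0,0,0,0,0,0.8],[0,0,0,0,0,0,0.8],[-10,0,0,0,0,0,0.8],[-30,0,0,0,0,0,0.8],[-40,0,0,0,0,0,0.8],[-45,0,0,0,0,0,0.8],[0,0,0,0,0,0,0.8]]]'
python3 - <<'E'
from h import *
from station import bot
wrist("w7")
im=bot.get_image("top")
cv2.imwrite("pics/t7.png",cv2.resize(im["pixels"][180:330,90:290],None,fx=4,fy=4,interpolation=2))
E
```

```text
clock: 14.82
ee_pos: [459.8, 327.1, 160.1]
tcp_rot: [0.227, 1.555, -0.222]
ft_force: [0.1, 0.5, -0.9]
width: 68.4
14.82 [459.8 327.1 160.1] x [ 0.004  0.002 -1.   ] y [0.282 0.959 0.003] yawY 1.2846 F [ 0.1  0.5 -0.9] w 68.4 j [ 0.48  0.33 -0.16  1.07  0.    0.76]
```

View pics/w7.png

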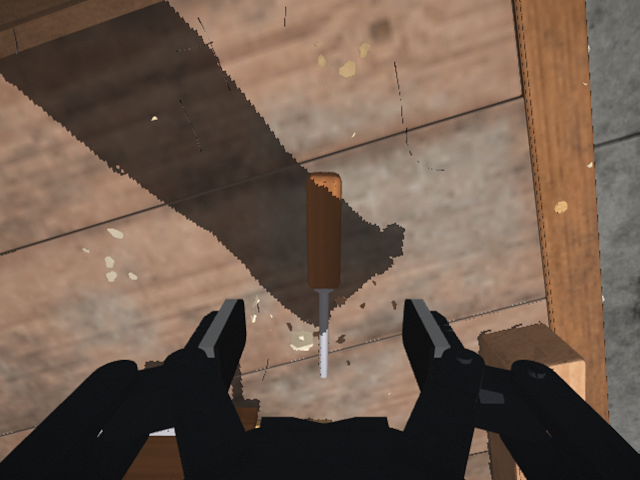

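```bash
python3 - <<'E'
from h import *
from station import bot
im=load("w7");w=cloud(im)
for v in (190,230,270): print("handle z",w[v,324].round(1))
print("rod z",[w[v,323:326,2].round(1) for v in (310,340,370)])
t=load("t6");f=lambda a,b:(90+a/4-.37,180+b/4-.37)
a=-.282
A=plane(t,*f(407,340),75);B=plane(t,*f(540,379),75);print(A,B,np.linalg.norm(A-B))
c=(A+B)/2;print("bar mid",c,"opening",(574.5-c[0])*np.cos(a)+(168.2-c[1])*np.sin(a))
st=bot.get_state();T=c.copy();T[2]=150
goto(st,T,np.pi/2-.282+np.pi/2,sgn=0,nmax=50)
E
```

```text
handle z [426.6 338.3  26.3]
handle z [455.5 329.8  25.1]
handle z [485.7 320.9  26.9]
rod z [array([16.8, 18.2, 18. ]), array([18.7, 16.8, 17.1]), array([17.7, 16.1, 18. ])]
[560.2179908  214.52270542  75.        ] [538.4767865  133.60669232  75.        ] 83.78592447172844
bar mid [549.34738865 174.06469887  75.        ] opening 25.791115466761052
rows 9 dist 177.4 rv [-1.575 -0.002 -0.   ] local total [   6.2 -119.8  130.8]
[  0.7 -13.3  14.5] [-0.175 -0.    -0.   ]
[  0.7 -15.6  12. ] [-0.175 -0.    -0.   ]
[  0.7 -17.5   9.1] [-0.175 -0.    -0.   ]
[  0.7 -18.8   5.9] [-0.175 -0.    -0.   ]
[  0.7 -19.5   2.5] [-0.175 -0.    -0.   ]
[  0.7 -19.7  -0.9] [-0.175 -0.    -0.   ]
[  0.7 -19.2  -4.3] [-0.175 -0.    -0.   ]
[  0.7 -18.2  -7.6] [-0.175 -0.    -0.   ]
[  0.7 -16.6 -10.6] [-0.175 -0.    -0.   ]
```

View pics/t7.png

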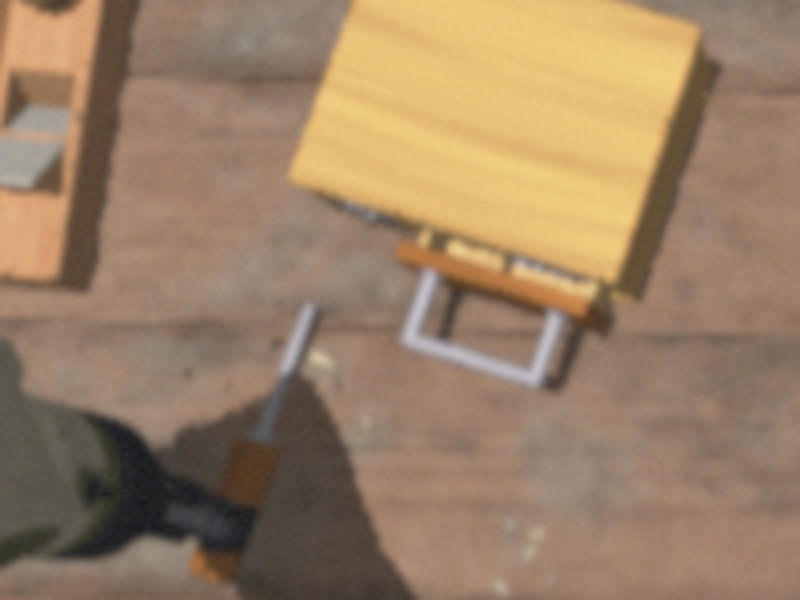

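```bash
python3 -m pendant '[[[0,-13,15,-0.175,0,0,0.38],[0,-16,12,-0.175,0,0,0.38],[0,-18,9,-0.175,0,0,0.38],[0,-19,6,-0.175,0,0,0.38],[0,-20,3,-0.175,0,0,0.38],[0,-20,-1,-0.175,0,0,0.38],[0,-19,-4,-0.175,0,0,0.38],[0,-18,-8,-0.175,0,0,0.38],[0,-17,-11,-0.175,0,0,0.38],[0,0,0,0,0,0,0.38]]]'
python3 - <<'E'
from h import *
from station import bot
st=bot.get_state();rep(st)
goto(st,[549.3,173.5,150],np.pi-.282,sgn=0,nmax=50)
E
```

```text
clock: 16.18
ee_pos: [545.7, 166.9, 138.8]
tcp_rot: [-1.032, 1.34, 1.053]
ft_force: [-0.5, -0.0, -0.1]
width: 32.6
16.18 [545.7 166.9 138.8] x [-0.031 -0.009 -0.999] y [-0.973  0.228  0.028] yawY 2.9112 F [-0.5 -0.  -0.1] w 32.6 j [ 0.16  0.39 -0.14  1.07 -0.   -1.18]
rows 1 dist 13.5 rv [ 0.052 -0.016 -0.028] local total [-11.4  -1.7   7. ]
[-11.4  -1.7   7. ] [ 0.052 -0.016 -0.028]
```

```bash
python3 -m pendant '[[[0,-2,7,0.052,-0.016,-0.028,0.38],[0,0,0,0,0,0,0.38],[0,0,0,0,0,0,0.38]]]'
python3 - <<'E'
from h import *
from station import bot
st=bot.get_state()
wrist("w8")
goto(st,[549.3,173.5,81],np.pi-.282,sgn=0,nmax=20)
im=bot.get_image("scene")
cv2.imwrite("pics/s8.png",cv2.resize(im["pixels"][140:260,130:290],None,fx=5,fy=5,interpolation=2))
E
```

```text
clock: 16.55
ee_pos: [546.1, 174.1, 135.6]
tcp_rot: [-0.992, 1.338, 0.997]
ft_force: [0.4, -0.3, -0.1]
width: 32.5
16.55 [546.1 174.1 135.6] x [-0.007 -0.001 -1.   ] y [-0.958  0.285  0.006] yawY 2.8525 F [ 0.4 -0.3 -0.1] w 32.5 j [ 0.17  0.38 -0.17  1.03  0.   -1.11]
rows 3 dist 54.7 rv [-0.007 -0.003 -0.006] local total [54.6 -3.5  0.5]
[18.2 -1.2  0.2] [-0.002 -0.001 -0.002]
[18.2 -1.1  0.1] [-0.002 -0.001 -0.002]
[18.2 -1.1  0.1] [-0.002 -0.001 -0.002]
```

View pics/w8.png

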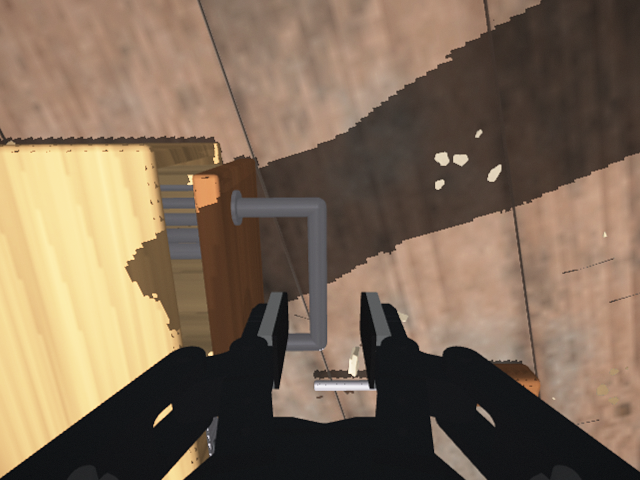

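View pics/s8.png

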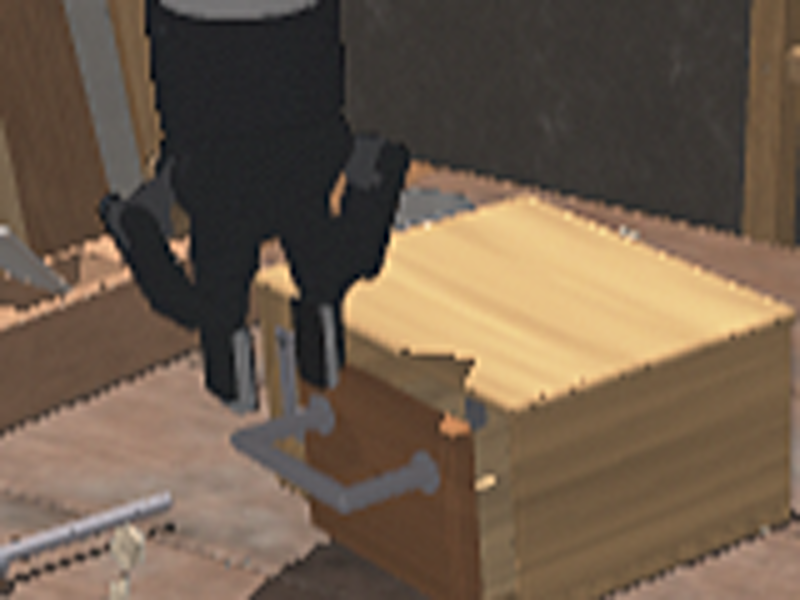

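The wrist view shows the bar at column 318, with corners at (318,207) and (318,345). I'll check where it sits in tool coordinates.

```bash
python3 - <<'E'
from h import *
im=load("w8");K=im["camera_matrix"];Z=im["z_map"].astype(float);w=cloud(im);M=im["mount"]
for u,v in [(318,207),(318,250),(318,300),(318,340),(243,207),(255,230)]:
    p=np.array([(u-K[0,2])/K[0,0],(v-K[1,2])/K[1,1],1])*Z[v,u]
    print(u,v,(M[:3,:3]@p+M[:3,3]).round(1),w[v,u].round(1))
row=w[260,300:340];print(row[:,2].round(0))
for u in (310,327):
    p=plane(im,u,260,75);print(p)
E
```

```text
318 207 [ 54.4  -3.3 -39.9] [537.6 134.9  81.3]
318 250 [ 55.   -3.5 -16.9] [544.3 156.8  80.6]
318 300 [54.  -3.6 11.4] [552.5 183.9  81.6]
318 340 [55.5 -3.7 37.4] [560.  208.8  80.1]
243 207 [ 55.6 -41.  -39.6] [573.8 124.4  79.9]
255 230 [108.8 -46.5 -12.4] [586.4 148.8  26.6]
[ 1.  1. -1. -1.  0.  1.  1.  1. 78. 78. 79. 79. 80. 80. 82. 80. 82. 81.
 81. 80. 81. 80. 81. 79. 79. 77. 77.  0.  1.  1.  1. -0. -1.  1.  0.  1.
 -1.  1. -0.  1.]
[550.69088183 162.88398672  75.        ]
[541.86222747 165.52872604  75.        ]
```

```bash
python3 -m pendant '[[[18,-2,0,-0.003,-0.001,-0.002,0.38],[18,-2,0,-0.002,-0.001,-0.002,0.38],[18,0,0,0,0,0,0.38],[3,0,0,0,0,0,0.38],[0,0,0,0,0,0,0.38]]]'
python3 - <<'E'
from h import *
from station import bot
st=bot.get_state();rep(st)
goto(st,[549.3,173.5,81],np.pi-.282,sgn=0,nmax=20)
E
```

```text
clock: 17.27
ee_pos: [553.0, 173.3, 81.2]
tcp_rot: [-1.0, 1.326, 0.994]
ft_force: [-1.1, -0.1, 1.3]
width: 32.3
17.27 [553.  173.3  81.2] x [ 0.005 -0.001 -1.   ] y [-0.96   0.28  -0.005] yawY 2.8574 F [-1.1 -0.1  1.3] w 32.3 j [ 0.17  0.43 -0.24  0.9  -0.   -1.12]
rows 1 dist 3.7 rv [-0.002  0.001  0.005] local total [ 0.2  3.6 -0.8]
[ 0.2  3.6 -0.8] [-0.002  0.001  0.005]
```

```bash
python3 -m pendant '[[[0,3,0,0,0,0,0.38],[0,0,0,0,0,0,0.05],[0,0,0,0,0,0,0.05],[0,0,0,0,0,0,0.05],[0,0,0,0,0,0,0.05]]]' 30
```

```text
clock: 17.9
ee_pos: [550.0, 174.4, 81.4]
tcp_rot: [-1.0, 1.326, 0.994]
ft_force: [-0.6, 0.1, 1.8]
width: 8.8
```

```bash
python3 -m pendant '[[[0,6,0,0,0,0,0.05],[0,10,0,0,0,0,0.05],[0,10,0,0,0,0,0.05],[0,10,0,0,0,0,0.05],[0,10,0,0,0,0,0.05],[0,10,0,0,0,0,0.05],[0,0,0,0,0,0,0.05]]]'
python3 - <<'E'
from h import *
from station import bot
st=bot.get_state();rep(st);p=st["ee_pos"];a=-.282
print("opening",(574.5-p[0])*np.cos(a)+(168.2-p[1])*np.sin(a));cabc(st)
goto(st,[574.5-99*np.cos(a),168.2-99*np.sin(a),81],np.pi-.282,sgn=0)
E
```

```text
clock: 18.77
ee_pos: [492.3, 191.0, 81.3]
tcp_rot: [-1.001, 1.326, 0.993]
ft_force: [-0.7, -1.2, 1.5]
width: 9.0
18.77 [492.3 191.   81.3] x [ 0.006 -0.001 -1.   ] y [-0.96   0.28  -0.006] yawY 2.8577 F [-0.7 -1.2  1.5] w 9.0 j [ 0.22  0.34 -0.37  0.85 -0.   -1.07]
opening 85.27810279433099
lat 320.5 tip in slot by 8.3
Fx cab -0.31 Fy cab -1.35
rows 1 dist 13.8 rv [-0.002  0.001  0.006] local total [ 0.3 13.7  0.9]
[ 0.3 13.7  0.9] [-0.002  0.001  0.006]
```

```bash
python3 -m pendant '[[[0,6,0,0,0,0,0.05],[0,5,0,0,0,0,0.05],[0,4,0,0,0,0,0.05],[0,2,0,0,0,0,0.05],[0,0,0,0,0,0,0.05]]]'
python3 - <<'E'
from h import *
from station import bot
st=bot.get_state();rep(st);p=st["ee_pos"];a=-.282
print("opening",(574.5-p[0])*np.cos(a)+(168.2-p[1])*np.sin(a));cabc(st)
E
```

```text
clock: 19.4
ee_pos: [477.7, 195.3, 81.3]
tcp_rot: [-1.003, 1.323, 0.988]
ft_force: [-0.1, -0.6, 1.2]
width: 8.9
19.4 [477.7 195.3  81.3] x [ 0.011 -0.003 -1.   ] y [-0.96   0.281 -0.011] yawY 2.8565 F [-0.1 -0.6  1.2] w 8.9 j [ 0.24  0.32 -0.4   0.84 -0.01 -1.05]
opening 100.5056052030666
lat 320.5 tip in slot by -6.9
Fx cab 0.04 Fy cab -0.63
```

```bash
python3 -m pendant '[[[0,3,0,0,0,0,0.05],[0,2,0,0,0,0,0.05]]]'
```

```text
clock: 19.65
ee_pos: [477.6, 195.4, 81.4]
tcp_rot: [-1.007, 1.319, 0.979]
ft_force: [5.9, -3.1, -4.8]
width: 8.9
```

At the stop: the tool no longer moves and the force is about 6 N. I'll release, keeping the opening small so the inner finger doesn't hit the drawer front, and then rise.

```bash
python3 -m pendant '[[[0,0,0,0,0,0,0.3],[0,0,0,0,0,0,0.35],[0,0,0,0,0,0,0.35],[0,0,0,0,0,0,0.35]]]'; python3 -m pendant '[[[-10,0,0,0,0,0,0.35],[-20,0,0,0,0,0,0.35],[-40,0,0,0,0,0,0.35],[-40,0,0,0,0,0,0.35],[-40,0,0,0,0,0,0.35],[0,0,0,0,0,0,0.35],[0,0,0,0,0,0,0.35],[0,0,0,0,0,0,0.35]]]'
python3 - <<'E'
from h import *
from station import bot
rep(bot.get_state())
im=bot.get_image("scene")
cv2.imwrite("pics/s9.png",im["pixels"])
im=bot.get_image("top");np.savez("t9.npz",**im)
cv2.imwrite("pics/t9.png",im["pixels"])
wrist("w9")
E
```

```text
clock: 20.15
ee_pos: [475.3, 196.0, 80.7]
tcp_rot: [-1.005, 1.322, 0.983]
ft_force: [0.5, 0.1, -0.1]
width: 30.0
clock: 21.15
ee_pos: [471.5, 196.9, 237.6]
tcp_rot: [-1.005, 1.322, 0.984]
ft_force: [0.5, 0.2, -0.4]
width: 30.2
21.15 [471.5 196.9 237.6] x [ 0.015 -0.004 -1.   ] y [-0.959  0.282 -0.015] yawY 2.8556 F [ 0.5  0.2 -0.4] w 30.2 j [ 0.24  0.19 -0.17  1.2  -0.01 -1.04]
21.25 [471.3 196.8 237.3] x [ 0.014 -0.005 -1.   ] y [-0.959  0.282 -0.015] yawY 2.8556 F [ 0.5 -0.2  0.2] w 29.8 j [ 0.24  0.19 -0.17  1.2  -0.01 -1.04]
```

View pics/s9.png

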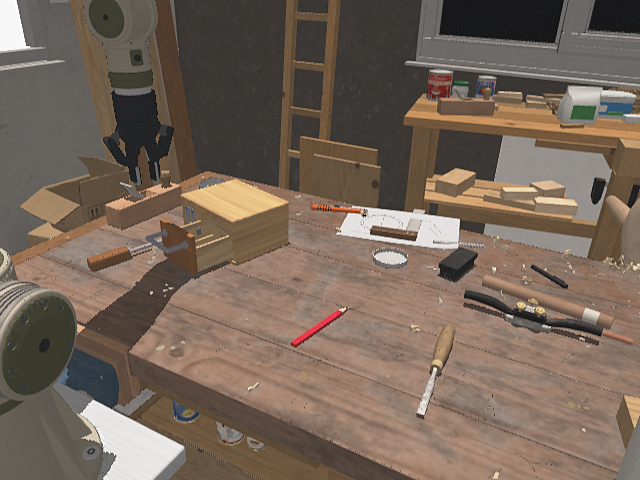

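View pics/t9.png

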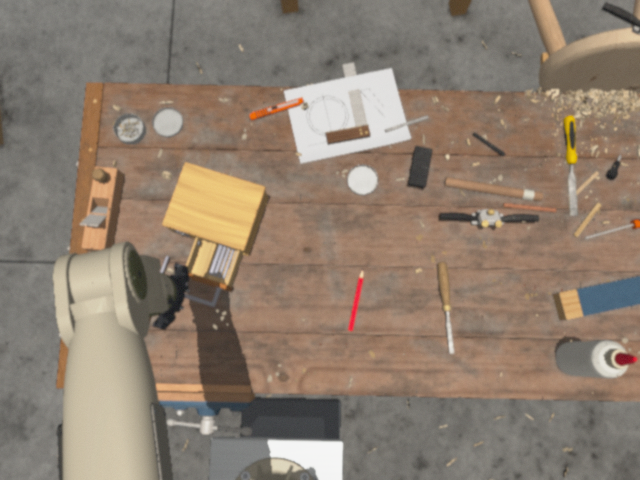

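View pics/w9.png

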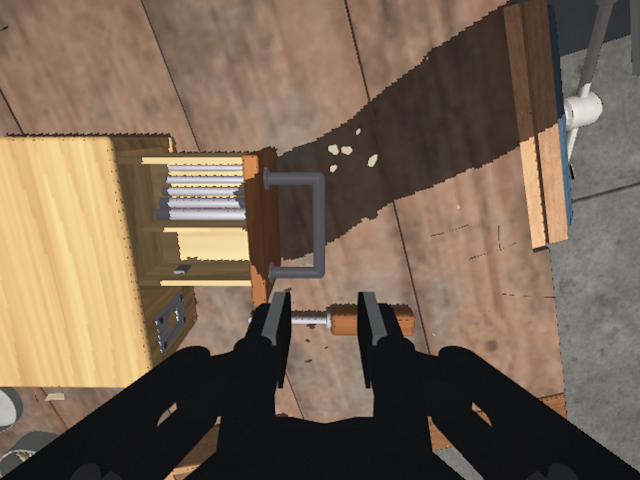

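The drawer is well out, the rod lies clear of it, and the chisel and pencil haven't moved. One numeric check before handing in.

```bash
python3 - <<'E'
from h import *
from station import bot
im=load("w9");w=cloud(im);a=-.282
for v in (200,225,250):
    p=plane(im,320,v,80);print("opening",(574.5-p[0])*np.cos(a)+(168.2-p[1])*np.sin(a),w[v,320].round(0))
for u in (340,350,405): print("rod handle z",w[318,u].round(1))
rep(bot.get_state())
E
```

```text
opening 101.46327611374771 [470. 172.  82.]
opening 101.32476473960948 [476. 192.  80.]
opening 101.17993309563826 [482. 213.  80.]
rod handle z [490.  308.8  26.6]
rod handle z [479.9 311.8  26.3]
rod handle z [424.4 327.7  26.2]
21.3 [471.4 196.8 237.3] x [ 0.014 -0.005 -1.   ] y [-0.959  0.282 -0.015] yawY 2.8556 F [ 0.4  0.2 -0.4] w 29.8 j [ 0.24  0.19 -0.17  1.2  -0.01 -1.04]
```

```bash
python3 -c "
from station import bot
print(bot.finish_job())"
```

```text
the job is handed in; nothing more can be done
None
```

I pushed the rod through the slot until the drawer sprang ajar by about 26 mm; the push force peaked at about 5.5 N. I then pulled the rod out, laid it flat on the bench to the left of the drawer, gripped the bar handle and pulled the drawer to its stop. I handed the job in at about 21 s of the 61 s allowed, and no verdict was reported.

**Last checks:**
- **Drawer:** it measured about 101 mm open, against 100 mm nominal, with camera calibration good to about 2 mm. The tool stopped moving there with about 6 N of pull.
- **Rod:** the top of its handle was level at about 26 mm, so its centre is at about 13 mm.
- **Chisel and pencil:** both looked unmoved in the top view.
- **Gripper:** it was clear of everything, with no force above sensor noise.

**Disagreements and gaps:**
- The fixed cameras and the wrist camera disagreed by about 1.3 mm on the slot's sideways position. I aimed between them, and the rod went in without touching.
- I did not see the catch tab itself spring back. That is inferred from the rod being fully out of the slot.

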